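Draw the awl guide to its click stop on a punching cradle

ROBOT

A 6-joint arm with a two-finger parallel gripper is mounted at the origin on the work surface. World frame = base frame: x ahead of the robot, y to its left, z up, the work surface at z = 0. Lengths are in m, angles in rad, forces in N, time in s.
With the tool pointing down it reaches from about 0.375 to 0.975 m from the base axis. Payload 3.8 kg.
Tool frame: the origin (TCP) lies on the centre line of the jaws, within the pads' length; the fingertips stand 11 mm ahead of it and the grasp point (between the pads) lies 8 mm behind it; z points along the fingers, x is the direction in which the jaws open and shut, and the axes are right-handed (so a half turn about z gives the same grasp; the last joint's range is limited). The gripper opens to 88 mm and grips with 3 to 60 N. Pads are 18 mm wide; open, the fingers measure 123 mm over their backs; the gripper's body (75 mm by 187 mm) begins 45 mm behind the grasp point.
Start: joints at [-1.139, 0.264, 1.604, -0, 1.274, -0.037], TCP at [0.305, -0.602, 0.25] pointing down, gripper open.
Joint ranges: [-2.63, 2.63], [-0.94, 2.18], [0.31, 2.57], [-1.31, 4.45], [0, 2.66], [-2.55, 2.55]. Speed limits (rad/s): [2.57, 2.57, 3.14, 3.14, 3.14, 3.14].

INTERFACE

Orientations are given as a unit quaternion [x, y, z, w].
In Python, from rig import ctrl gives the robot as it stands.
- The arm moves only by the tool jog_arm, never from a script. Its argument "increments" is a list of rows, each a list of 4 numbers: the shift along the tool's x, y, z in m, then the turn about the tool's z in degrees. In form: [[tx, ty, tz, roll], ...]. A call has 1 to 12 rows; each row is the pose to reach, as a shift and turn from the pose commanded when the call began, along the tool's axes at that moment; what a row does not reach only later rows make up. A row lasts 1/8 s, in which the tool goes at most 62.5 mm and 10.7 degrees, less where a joint would pass 70% of its speed; a pose out of reach is approached as far as the arm can. A call with a gripper value outside its range is refused whole. "gripper" is the closure, from 0 (fully open) to 1 (shut), set as the call begins (left out, the last holds). The fingers move at their own pace and stop on an object; the grip force is fixed at half the most. Time passes only in rows, so rows that repeat a pose let the fingers close. It gives the time, the measured TCP pose, the force and the opening at its end, in the units of the state.
- ctrl.state(): the state, without advancing time (a new reading comes with each control period).
- ctrl.snapshot(name): name is "scene" or "top"; returns the picture (384x512x3 uint8, red, green, blue); there is no depth.
- ctrl.camera_info(name): a dict with "fx", "fy", "cx", "cy" (pixels), "R" (3x3) and "t" (3): a world point X has camera coordinates R X + t. Camera axes: x right, y down, z forward; pixel columns grow to the right and rows downward; lengths in m; the calibration is good to about 2 mm. A picture is of the moment at which its call begins. camera_info takes no time and is no camera call.
- ctrl.close_job(): hands the job in, once; it reports no verdict.
The state is a dict: "t": time; "joint_pos": joint angles; "joint_velocities": joint speeds; "joint_efforts": joint torques, N m; "tool_pos": TCP position; "eef_rot": TCP orientation; "wrist_force": force on the tool from outside, world axes, zero at the start; "moment": the same for the moment, N m; "finger_gap": finger opening in m.
Only numpy, scipy, OpenCV 4.12 (cv2) and the standard library are available. Lean on these libraries where they do the work, as an engineer would, in place of code of your own. Each camera call takes 0.05 s, during which the arm holds its last target. There are 200 camera calls.

TASK

Lift the round-headed awl up and off its hook on the tool rack and lower it, point down, into the brass guide of the punching cradle until its parallel shank is inside the guide. With the awl, slide the guide along its rail until you feel its spring ball click into the notch of the brass index clip. Finish there, still gripping the awl upright in the guide at that notch, ready to pierce: never let its point touch the folded paper, and leave the other things where they are.

Things in the scene. Friction and masses are not known exactly. Their poses are not given: they have to be found in the camera images.
- awl_grip (a point): middle of the grip of the loose awl (85 g): round wooden barrel, diameter 21 to 24, from 24 mm below to 16 mm above this point; mushroom head of diameter 30, top 35 mm above it; brass collar of diameter 22, from 34 to 24 mm below it. Point on the axis, z along it to the head. The awl hangs point down by its collar on either one of the rack's two hooks
- awl_tip (a point): the very point of the awl's blade, 120 mm below awl_grip on the same axis: 20 mm of taper, then 66 mm of parallel steel shank, diameter 7, up to the collar
- rack: fixed beech tool rack, base 104 by 230 by 16 mm; origin: centre of its underside; x towards its back board (front face at x = 34, 119 mm high), y along it. At y = +55 and -55 a steel fork of two level prongs, 11 mm apart, top 115 mm high, points to -x; tips at x = -22 turned up 7 mm. A tool hangs at x = 0 with its shank between the prongs; 90 mm straight up clears it
- knife_grip (a point): handle of the lifting knife, a loose tool on the other hook, to be left alone: flat-ended rectangular wooden handle 13 by 17 mm, broad flat blade; this point lies 34 mm above the underside of its brass collar and 40 mm below its end
- cradle: fixed punching cradle; origin on the table under mid-fold; x across the fold towards the guide rail, y along fold and rail. Base 205 by 380 by 15 mm (x -75 to +130), V trough of two 45 degree boards 340 mm long, upper edges at x = -55 and +55, 93 mm high; rail at x = 88, index strip at x = 118, their end blocks at y = -172 and +172, 118 mm high
- section: folded paper section lying fixed in the trough, 290 mm long; origin and axes as the cradle; its inner fold is 43 mm above the table, straight under the guide
- guide_mouth (a point): centre of the top of the brass guide, 122 mm above table, over the fold; axes as the cradle. Funnel of mouth diameter 26, 10 mm deep, then an upright bore of diameter 9.5, open at its bottom 58 mm below this point (21 mm over the paper). An arm joins it to the carriage block, at 68 to 108 mm towards +x, 50 wide, 123 high; ball plunger at 118 mm towards +x, 134 high
- carriage (a joint): travel in m of the carriage with the guide along the rail: 0 at the cradle's +y end (guide at cradle y = +120 mm), 0.24 at the -y end, so it grows towards the cradle's -y. Rail friction about 1 N. It starts on the +y side of the clip, at least 60 mm short of it
- notch (a point): notch of the brass index clip, clamped at another place along the index strip each time; axes as the cradle; clip 36 mm long. The ball is in the notch when guide_mouth and notch agree in cradle y. The clip's ramp starts 18 mm before and resists with 2 to 3.5 N more than the rail, up to a land 8 to 4 mm before; then the ball drops 2 mm in and draws the carriage to centre; about 6 N pulls it out
- weight: loose paper-wrapped pressing weight 65 by 190 by 58 mm, 2.2 kg, to be left alone; origin at the centre of its underside
- spool: loose standing thread spool, diameter 34, height 50 mm, to be left alone; origin at the centre of its underside
Mind the look-alikes: they are no part of the job. Leave any orange or red look-alike of the part that bears awl_grip alone.

How it is judged:
On the way, in this order (a step that is already met when the one before it is completed fails the run):
1. the awl is lifted clear of its hook, gripped by the fingers (contact force between the fingers and awl above 1 N and height (world z) of awl_tip above 0.04 m and distance of awl_tip from where it was at the start of the episode above 0.06 m and contact force between awl and rack below 0.05 N), for 0.1 s.
2. the awl's shank is in the guide, the carriage not yet at the clip (contact force between the fingers and awl above 1 N and z of awl_tip in the frame of guide_mouth below -0.03 m and horizontal distance between awl_tip and guide_mouth below 0.012 m and y of guide_mouth in the frame of notch above 0.01 m), for 0.1 s.
3. the carriage is drawn to the notch by the awl in the guide (contact force between the fingers and awl above 1 N and z of awl_tip in the frame of guide_mouth below -0.03 m and horizontal distance between awl_tip and guide_mouth below 0.012 m and y of guide_mouth in the frame of notch between -0.002 and 0.002 m), for 0.3 s.
At the end, for the whole second after the job is handed in: Awl gripped (over 1 N), at rest, within 0.2 rad of upright, its point 30 to 79 mm below the guide's mouth and off the paper; guide at rest within 2 mm of the notch along the rail; knife, weight and spool within 12 mm of their start (all of step 3 and linear speed of awl below 0.02 m/s and z of awl_tip in the frame of guide_mouth above -0.079 m and angle between awl_tip's own z axis and vertical below 0.2 rad and contact force between awl and section below 0.05 N and velocity of joint carriage between -0.005 and 0.005 m/s and distance of each of knife_grip, weight, spool from where it was at the start of the episode below 0.012 m); the arm keeps its last pose, push and grip.
It fails at once if the awl's point touches the folded paper (contact force between awl and section above 0.3 N).
It fails at once if the lifting knife is disturbed (distance of knife_grip from where it was at the start of the episode above 0.015 m).
It fails at once if the weight is disturbed (distance of weight from where it was at the start of the episode above 0.015 m).
It fails at once if the spool is disturbed (distance of spool from where it was at the start of the episode above 0.015 m).
It also fails if it takes over 54 s, if anything falls off the work surface, if the arm or the gripper's body presses on something with over 40 N, if the wrist force passes 120 N, or if a joint passes its speed limit or range.

## Working session

There is one attempt and no reset: what is moved stays moved. The work goes in short steps, Python scripts to look and compute and a tool call to move; the robot and the scene stay as the last step left them, time stands still between calls to the robot, and variables do not carry over. Pictures are saved under pics/ and viewed, about 8 in all and at most 12, crops included, and the job is handed in when it is done.

Besides the shell and the picture viewer there is one more tool, called after "Call:" as name(argument=value, ...), one argument or row to a line, values as JSON. jog_arm: Moves the arm, as the interface text tells. Its arguments: {"type":"object","properties":{"increments":{"type":"array","items":{"type":"array","items":{"type":"number"}}},"gripper":{"type":"number"}},"required":["increments"]}

```bash
mkdir -p pics
python3 - <<'E'
from rig import ctrl
import cv2,json
for n in("scene","top"):
    im=ctrl.snapshot(n); cv2.imwrite(f"pics/{n}0.png",im[:,:,::-1])
    c=ctrl.camera_info(n); print(n,{k:(v.tolist() if hasattr(v,'tolist') else v) for k,v in c.items()})
s=ctrl.state();print(s['t'],s['tool_pos'],s['eef_rot'],s['finger_gap'])
E
```

```text
scene {'fx': 488.2880423172693, 'fy': 488.2880423172693, 'cx': 259.6769591345745, 'cy': 191.63916332603924, 'R': [[-0.08667799816077447, 0.9962009076723183, 0.008406913089218605], [0.8593911023860902, 0.07903751875808306, -0.5051732413422022], [-0.5039185031078556, -0.03656257897652427, -0.8629770101480825]], 't': [-0.07943098427090542, -0.4131784565417325, 1.6052469461953507]}
top {'fx': 406.93806887676504, 'fy': 406.93806887676504, 'cx': 247.9835421519763, 'cy': 186.74802419122003, 'R': [[-0.007596415961698758, -0.9998279485908764, -0.016922401753186836], [-0.9955336508213232, 0.009154133917655963, -0.0939625027049899], [0.09410124625585178, 0.0161330421426659, -0.9954319064628772]], 't': [0.14160296124302935, 0.5323734116704137, 1.2999306494604916]}
0.1 [ 0.30471265 -0.6015973   0.24848203] [ 8.52009421e-01 -5.23525461e-01 -8.48552872e-04 -5.64577810e-04] 0.08805313351268879
```

View pics/scene0.png

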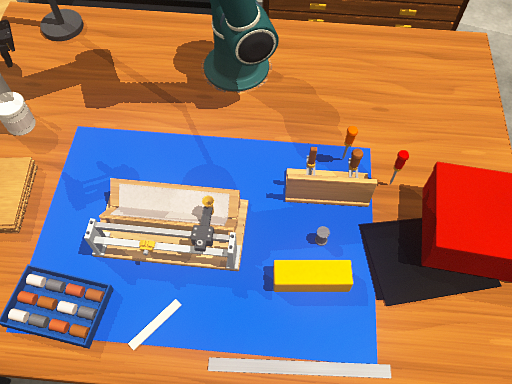

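View pics/top0.png

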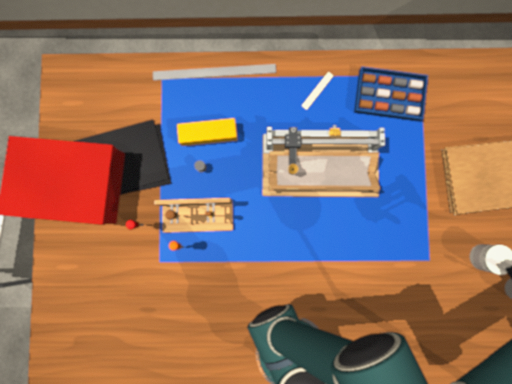

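The rack is at scene (330,185) and top (195,215), and the cradle is at top (322,160). I'll enlarge both.

Run:
```python
import cv2,numpy as np
s=cv2.imread('pics/scene0.png');t=cv2.imread('pics/top0.png')
def crop(i,x,y,w,h,W,H): return cv2.resize(i[y:y+h,x:x+w],(W,H),interpolation=cv2.INTER_CUBIC)
a=crop(s,280,120,130,97,400,298);b=crop(t,145,185,100,75,400,298)
c=crop(s,80,170,180,107,400,238);c=cv2.copyMakeBorder(c,0,62,0,0,0);d=crop(t,255,115,140,105,400,300)
cv2.imwrite('pics/c1.png',np.vstack([np.hstack([a,b]),np.hstack([c,d])]))
```

```text
(no output)
```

View pics/c1.png

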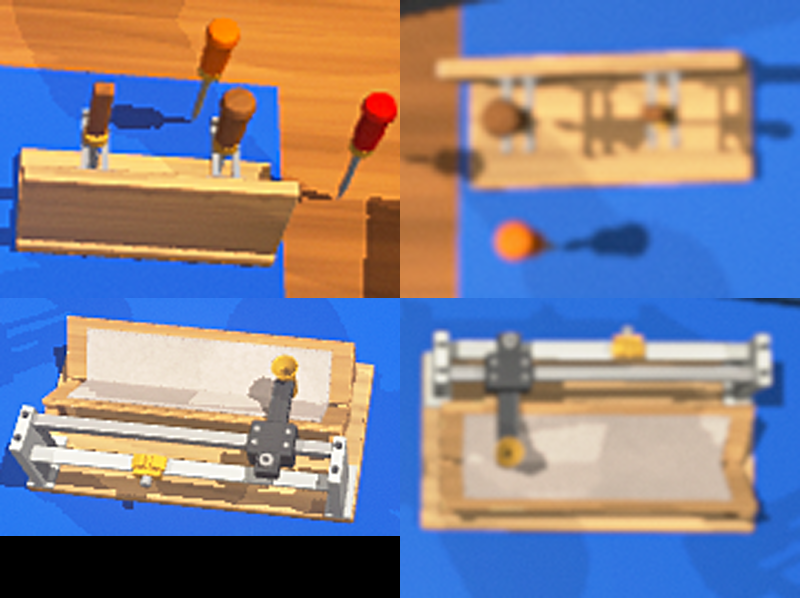

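```bash
cat > h.py <<'E'
from rig import ctrl
import numpy as np
from scipy.optimize import least_squares
C={n:ctrl.camera_info(n) for n in("scene","top")}
def proj(n,X):
    c=C[n]; p=np.asarray(X)@np.array(c['R']).T+np.array(c['t'])
    return np.stack([c['fx']*p[...,0]/p[...,2]+c['cx'],c['fy']*p[...,1]/p[...,2]+c['cy']],-1)
def tri(uvs,uvt,z=None):
    f=lambda X:np.r_[proj('scene',np.r_[X[:2],X[2] if z is None else z])-uvs,proj('top',np.r_[X[:2],X[2] if z is None else z])-uvt]
    r=least_squares(f,[.5,0,.1]); return r.x.round(4),r.fun.round(1)
def plane(n,uv,z):
    c=C[n];R=np.array(c['R']);d=R.T@np.array([(uv[0]-c['cx'])/c['fx'],(uv[1]-c['cy'])/c['fy'],1]);o=-R.T@np.array(c['t'])
    return (o+d*(z-o[2])/d[2])
def pose(n,P,UV):
    g=lambda q:np.c_[np.asarray(P)[:,:2]@np.array([[np.cos(q[2]),np.sin(q[2])],[-np.sin(q[2]),np.cos(q[2])]])+q[:2],np.asarray(P)[:,2]]
    r=least_squares(lambda q:(proj(n,g(q))-UV).ravel(),[.6,0,0]);return r.x.round(4),r.fun.round(1)
E
python3 - <<'E'
from h import *
print('head c (z~.175)',tri([357.3,152.5],[170,213.7]),plane('top',[170,213.7],.18))
print('knife',tri([313.3,149],[210,213.5]))
print('orange',tri([352,131],[173.5,245]))
print('guide',tri([207.8,200.6],[293.5,168.9]),plane('top',[293.5,168.9],.122),plane('scene',[207.8,200.6],.122))
print('clip',tri([147.5,244],[334.8,131.5]),[plane('top',[334.8,131.5],z) for z in(.11,.125)])
T=lambda x,y:[255+(x-400)/2.857,115+(y-298)/2.857]
print('cradle',pose('top',[[-75,190,15],[-75,-190,15],[103,172,118],[103,-172,118]]*np.array(1e-3),np.array([T(422,528),T(752,530),T(443,366),T(763,367)])))
T=lambda x,y:[145+(x-400)/4,185+y/4]
print('rack',pose('top',[[-52,115,16],[-52,-115,16],[34,115,119],[34,-115,119]]*np.array(1e-3),np.array([T(472,187),T(752,178),T(437,78),T(752,70)])))
E
```

```text
head c (z~.175) (array([0.4432, 0.359 , 0.1842]), array([-0.2,  0. , -0.3,  0. ])) [0.44335221 0.35913154 0.18      ]
knife (array([0.4427, 0.2476, 0.1838]), array([-1.2,  0. , -1.4,  0.1]))
orange (array([0.353 , 0.353 , 0.1531]), array([ 0.2, -0. ,  0.2, -0. ]))
guide (array([ 0.5776, -0.0012,  0.1206]), array([-0.4, -0. , -0.5,  0.1])) [ 0.57753373 -0.00273816  0.122     ] [5.78290702e-01 1.31767407e-04 1.22000000e-01]
clip (array([ 0.6967, -0.133 ,  0.0973]), array([-0.6, -0.1, -0.8,  0.1])) [array([ 0.69411608, -0.13299909,  0.11      ]), array([ 0.69065401, -0.1299815 ,  0.125     ])]
cradle (array([ 0.5717, -0.1011, -0.0173]), array([-0.2,  1.6,  0.9,  1.9, -0.7, -1.9,  0.1, -1.5]))
rack (array([0.4428, 0.3011, 0.0172]), array([ 0.1,  0.2,  0.6,  0.8,  1.1, -0.5, -1.8, -0.4]))
```

```bash
cat >> h.py <<'E'
from scipy.spatial.transform import Rotation as Ro
def rel(*Ws):
    s=ctrl.state();R=Ro.from_quat(s['eef_rot']);p=np.array(s['tool_pos'])
    x=R.as_matrix()[:,0];print('t',s['t'],'pos',p.round(4),'ang',np.degrees(np.arctan2(x[1],x[0])).round(2),'z',R.as_matrix()[:,2].round(4),'F',np.round(s['wrist_force'],2),'M',np.round(s['moment'],2),'gap',round(s['finger_gap'],4),'j',np.round(s['joint_pos'],2))
    for w in Ws: print(w,R.inv().apply(np.array(w)-p).round(4))
E
python3 -c "
from h import *
rel([.52,-.3,.28],[.52,.1,.28],[.443,.358,.28])"
```

```text
t 0.1 pos [ 0.3047 -0.6016  0.2485] ang -63.14 z [-9.0e-04  1.9e-03 -1.0e+00] F [-0.76 -0.23 -0.32] M [ 0.01  0.   -0.09] gap 0.0881 j [-1.14  0.26  1.61 -0.    1.27 -0.04]
[0.52, -0.3, 0.28] [-0.1718 -0.3283 -0.0311]
[0.52, 0.1, 0.28] [-0.5287 -0.5091 -0.0304]
[0.443, 0.358, 0.28] [-0.7936 -0.557  -0.0299]
```

Call:
jog_arm(
  increments=[
    [-0.0286, -0.0547, -0.005, 0],
    [-0.0573, -0.1094, -0.01, 4],
    [-0.0859, -0.1642, -0.015, 8],
    [-0.1145, -0.2189, -0.02, 12],
    [-0.1432, -0.2736, -0.025, 16],
    [-0.1718, -0.3283, -0.031, 20],
    [-0.2228, -0.3541, -0.031, 23],
    [-0.2738, -0.38, -0.031, 26],
    [-0.3248, -0.4058, -0.031, 26],
    [-0.3758, -0.4316, -0.031, 26],
    [-0.4268, -0.4575, -0.031, 26],
    [-0.4778, -0.4833, -0.031, 26],
  ],
  gripper=0,
)

```text
t: 1.6
tool_pos: [0.5197, 0.0442, 0.2804]
eef_rot: [0.712, -0.702, -0.0, 0.0]
wrist_force: [0.2, -0.1, -0.0]
finger_gap: 0.0882
```

```bash
python3 -c "
from h import *
rel([.443,.358,.26])"
```

```text
t 1.6 pos [0.5197 0.0442 0.2804] ang -89.15 z [-3.e-04 -0.e+00 -1.e+00] F [ 0.16 -0.09 -0.03] M [ 0.04  0.   -0.03] gap 0.0882 j [ 0.04 -0.05  1.89 -0.    1.3   1.59]
[0.443, 0.358, 0.26] [-0.3149  0.072   0.0204]
```

Call:
jog_arm(
  increments=[
    [-0.055, 0.0126, 0.003, 0],
    [-0.11, 0.025, 0.007, 0],
    [-0.165, 0.038, 0.01, 0],
    [-0.22, 0.05, 0.013, 0],
    [-0.275, 0.063, 0.017, 0],
    [-0.305, 0.07, 0.02, 0],
    [-0.315, 0.072, 0.0204, 0],
    [-0.315, 0.072, 0.0204, 0],
  ],
)

```text
t: 2.6
tool_pos: [0.4434, 0.3561, 0.2599]
eef_rot: [0.713, -0.701, 0.0, 0.0]
wrist_force: [0.0, -0.0, 0.5]
finger_gap: 0.0883
```

Run:
```python
from h import *
import cv2
rel([.443,.358,.139])
a=ctrl.snapshot('scene')[:,:,::-1];b=ctrl.snapshot('top')[:,:,::-1]
f=lambda i,x,y:cv2.resize(i[y:y+100,x:x+100],(400,400),interpolation=cv2.INTER_CUBIC)
cv2.imwrite('pics/c2.png',np.hstack([f(a,300,90),f(b,120,170)]))
```

```text
t 2.6 pos [0.4434 0.3561 0.2599] ang -89.09 z [-5.e-04 -9.e-04 -1.e+00] F [ 0.02 -0.01  0.5 ] M [0.04 0.03 0.01] gap 0.0883 j [ 0.63  0.06  1.82 -0.    1.26  2.19]
[0.443, 0.358, 0.139] [-0.002   0.0003  0.1209]
```

View pics/c2.png

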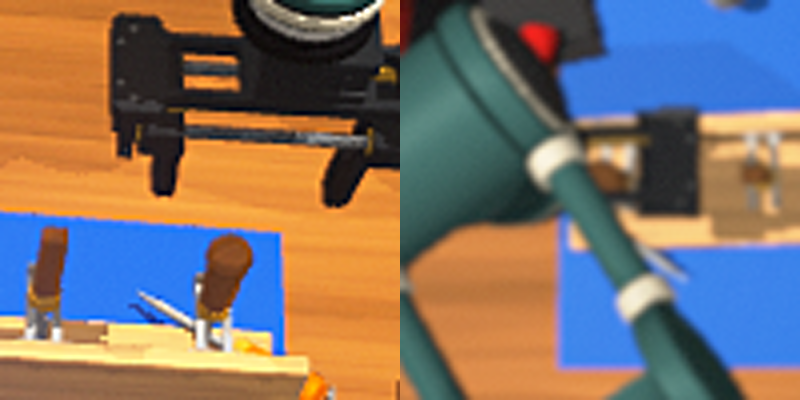

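Something unexpected: the orange look-alike now lies down by the rack, though the arm never came near it at that height. I'll take one wider look before descending.

Run:
```python
import cv2,numpy as np
from h import *
a=ctrl.snapshot('scene')[:,:,::-1];b=ctrl.snapshot('top')[:,:,::-1]
f=lambda i,x,y:cv2.resize(i[y:y+150,x:x+200],(400,300),interpolation=cv2.INTER_CUBIC)
cv2.imwrite('pics/c3.png',np.vstack([cv2.resize(a[130:250,270:430],(800,600))[:300],np.hstack([f(a,250,130),f(b,100,120)])]))
```

```text
(no output)
```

View pics/c3.png

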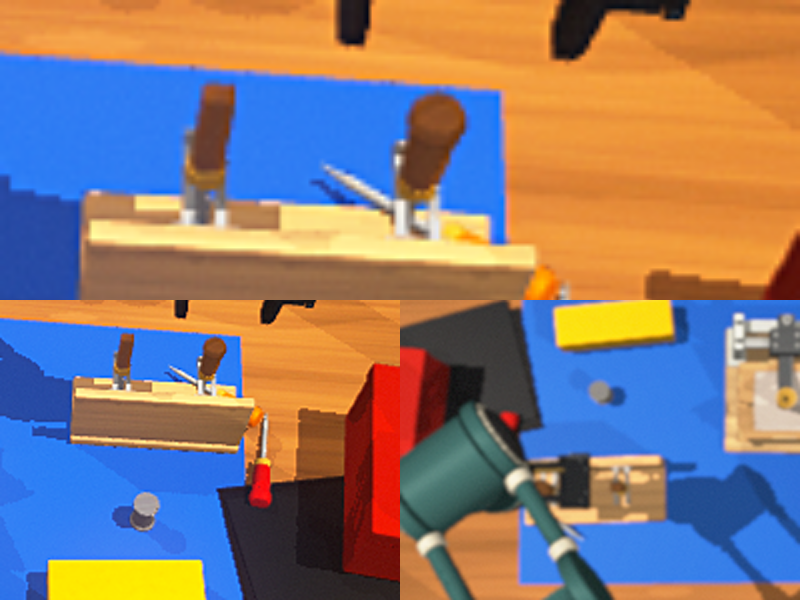

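It shows the real awl, with its round brown head, still hanging at scene (357,153). The orange look-alike has toppled across the rack base and the red one is lying on the black mat, both clear of a straight lift. Descending.

Call:
jog_arm(
  increments=[
    [-0.002, 0, 0.04, 0],
    [-0.002, 0, 0.08, 0],
    [-0.002, 0, 0.105, 0],
    [-0.002, 0, 0.121, 0],
    [-0.002, 0, 0.121, 0],
    [-0.002, 0, 0.121, 0],
  ],
)

```text
t: 3.55
tool_pos: [0.4445, 0.3587, 0.1407]
eef_rot: [0.712, -0.702, 0.0, -0.001]
wrist_force: [-0.7, 1.1, -0.0]
finger_gap: 0.0882
```

Call:
jog_arm(
  increments=[
    [0, 0, 0, 0],
    [0, 0, 0, 0],
    [0, 0, 0, 0],
    [0, 0, 0, 0],
    [0, 0, 0, 0],
    [0, 0, 0, 0],
    [0, 0, 0, 0],
    [0, 0, 0, 0],
  ],
  gripper=1,
)

```text
t: 4.55
tool_pos: [0.4435, 0.3583, 0.1393]
eef_rot: [0.712, -0.702, -0.0, 0.0]
wrist_force: [0.1, 0.5, 0.6]
finger_gap: 0.0267
```

```bash
python3 -c "
from h import *
rel()"
```

```text
t 4.55 pos [0.4435 0.3583 0.1393] ang -89.14 z [-0. -0. -1.] F [0.12 0.48 0.63] M [-0.02 -0.01  0.01] gap 0.0267 j [ 0.64  0.16  1.94 -0.    1.04  2.19]
```

Call:
jog_arm(
  increments=[
    [0, 0, 0, 0],
    [0, 0, 0, 0],
    [0, 0, 0, 0],
    [0, 0, 0, 0],
  ],
)

```text
t: 5.05
tool_pos: [0.4435, 0.3583, 0.1393]
eef_rot: [0.712, -0.702, -0.0, -0.0]
wrist_force: [-0.1, -1.0, 0.3]
finger_gap: 0.0266
```

The gap reads 26.6 mm, but the barrel is at most 24 mm, so the pads probably bear on the head's flare. I'll regrip 5 mm lower.

Call:
jog_arm(
  increments=[
    [0, 0, 0, 0],
    [0, 0, 0, 0],
    [0, 0, 0.003, 0],
    [0, 0, 0.006, 0],
    [0, 0, 0.006, 0],
  ],
  gripper=0.5,
)

```text
t: 5.68
tool_pos: [0.4432, 0.3581, 0.1328]
eef_rot: [0.712, -0.702, -0.0, 0.0]
wrist_force: [-0.7, -0.3, 0.1]
finger_gap: 0.0438
```

Call:
jog_arm(
  increments=[
    [0, 0, 0, 0],
    [0, 0, 0, 0],
    [0, 0, 0, 0],
    [0, 0, 0, 0],
    [0, 0, 0, 0],
    [0, 0, 0, 0],
  ],
  gripper=1,
)

```text
t: 6.42
tool_pos: [0.4436, 0.3584, 0.1334]
eef_rot: [0.712, -0.702, -0.0, -0.0]
wrist_force: [0.2, -0.1, 0.8]
finger_gap: 0.0228
```

Call:
jog_arm(
  increments=[
    [0, 0, -0.01, 0],
    [0, 0, -0.03, 0],
    [0, 0, -0.06, 0],
    [0, 0, -0.09, 0],
    [0, 0, -0.12, 0],
    [0, 0, -0.14, 0],
    [0, 0, -0.14, 0],
    [0, 0, -0.14, 0],
  ],
)

```text
t: 7.42
tool_pos: [0.443, 0.3579, 0.2723]
eef_rot: [0.712, -0.702, -0.0, 0.001]
wrist_force: [-0.7, 0.5, -0.8]
finger_gap: 0.0227
```

```bash
python3 -c "
from h import *
rel([.56,.2,.275],[.578,.0,.275])"
```

```text
t 7.425 pos [0.443  0.3579 0.2723] ang -89.14 z [-0.0013 -0.001  -1.    ] F [-0.74  0.5  -0.85] M [0.02 0.02 0.02] gap 0.0227 j [ 0.64  0.05  1.81 -0.    1.29  2.19]
[0.56, 0.2, 0.275] [ 0.1597 -0.1146 -0.0027]
[0.578, 0.0, 0.275] [ 0.3599 -0.1296 -0.0025]
```

Call:
jog_arm(
  increments=[
    [0.01, -0.04, -0.004, 0],
    [0.04, -0.08, -0.004, 0],
    [0.09, -0.105, -0.004, 0],
    [0.14, -0.113, -0.004, 0],
    [0.19, -0.118, -0.004, 0],
    [0.24, -0.122, -0.004, 0],
    [0.29, -0.126, -0.004, 0],
    [0.33, -0.129, -0.004, 0],
    [0.355, -0.1295, -0.003, 0],
    [0.36, -0.1296, -0.003, 0],
    [0.36, -0.1296, -0.003, 0],
  ],
)

```text
t: 8.8
tool_pos: [0.578, 0.0007, 0.2752]
eef_rot: [0.712, -0.702, -0.001, 0.0]
wrist_force: [0.7, -0.0, -0.7]
finger_gap: 0.023
```

Run:
```python
from h import *
import cv2
rel([.578,0,.2])
a=ctrl.snapshot('scene')[:,:,::-1];b=ctrl.snapshot('top')[:,:,::-1]
s=ctrl.state();p=np.array(s['tool_pos']);print('exp tip px',proj('scene',p-[0,0,.1044]),proj('top',p-[0,0,.1044]))
f=lambda i,x,y:cv2.resize(i[y:y+100,x:x+100],(400,400),interpolation=cv2.INTER_CUBIC)
cv2.imwrite('pics/c4.png',np.hstack([f(a,160,140),cv2.resize(b[100:210,240:400],(400,275))[:, :] if 0 else cv2.resize(b[100:220,250:370],(400,400),interpolation=cv2.INTER_CUBIC)]))
```

```text
t 8.8 pos [0.578  0.0007 0.2752] ang -89.17 z [-2.e-03  7.e-04 -1.e+00] F [ 0.67 -0.02 -0.71] M [0.03 0.06 0.05] gap 0.023 j [-0.04  0.07  1.78  0.    1.29  1.51]
[0.578, 0, 0.2] [ 0.0007 -0.0002  0.0752]
exp tip px [206.58831597 190.50905482] [293.68966408 166.33962882]
```

View pics/c4.png

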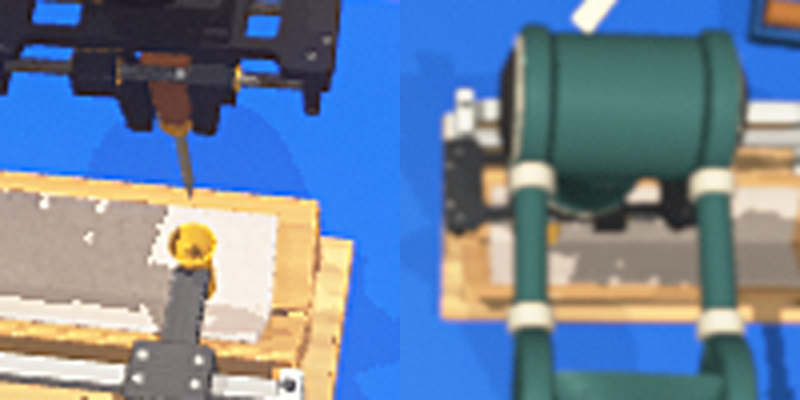

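Run:
```python
from h import *
p=np.array([.578,.0007,.2752])
for d in(.0157-.029,.0157-.12):print(proj('scene',p+[0,0,d]))
for z in(.165,.171,.175):print(plane('scene',[207.2,188.8],z))
print(plane('scene',[204,172],.26))
```

```text
[202.84237788 169.78176303]
[206.34842929 190.49672351]
[0.56971841 0.00107327 0.165     ]
[0.57320017 0.00207742 0.171     ]
[0.57552135 0.00274685 0.175     ]
[0.58238423 0.00376463 0.26      ]
```

Call:
jog_arm(
  increments=[
    [0.001, -0.001, 0.02, 0],
    [0.002, -0.001, 0.035, 0],
    [0.002, -0.001, 0.045, 0],
    [0.002, -0.001, 0.05, 0],
    [0.002, -0.001, 0.055, 0],
    [0.002, -0.001, 0.06, 0],
    [0.002, -0.001, 0.06, 0],
    [0.002, -0.001, 0.06, 0],
  ],
)

```text
t: 9.9
tool_pos: [0.5797, -0.0017, 0.2166]
eef_rot: [0.712, -0.702, 0.0, -0.0]
wrist_force: [0.5, -0.1, -1.3]
finger_gap: 0.0229
```

Run:
```python
from h import *
import cv2
rel()
a=ctrl.snapshot('scene')[:,:,::-1]
cv2.imwrite('pics/c5.png',cv2.resize(a[150:230,160:260],(800,600),interpolation=cv2.INTER_CUBIC))
```

```text
t 9.9 pos [ 0.5797 -0.0017  0.2166] ang -89.14 z [ 6.e-04 -0.e+00 -1.e+00] F [ 0.5  -0.14 -1.34] M [ 0.05 -0.    0.01] gap 0.0229 j [-0.05  0.11  1.85 -0.    1.18  1.51]
```

View pics/c5.png

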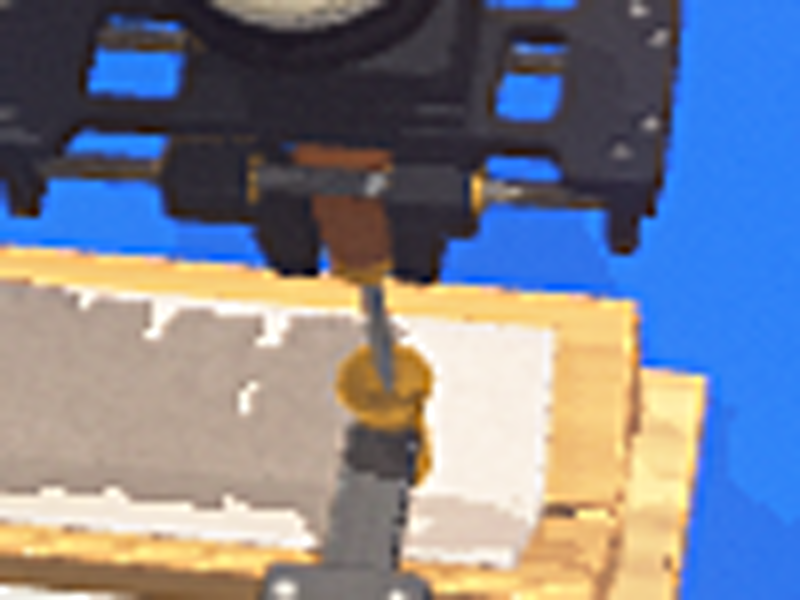

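The tip at (388,390) sits over the mouth centre (386,386), so I'm going in.

Call:
jog_arm(
  increments=[
    [0, 0, 0.004, 0],
    [0, 0, 0.008, 0],
    [0, 0, 0.012, 0],
    [0, 0, 0.015, 0],
    [0, 0, 0.015, 0],
  ],
)

```text
t: 10.58
tool_pos: [0.5794, -0.0017, 0.2009]
eef_rot: [0.712, -0.702, -0.0, 0.0]
wrist_force: [1.3, 0.0, -0.7]
finger_gap: 0.0229
```

```bash
python3 -c "
from h import *
rel()"
```

```text
t 10.575 pos [ 0.5794 -0.0017  0.2009] ang -89.14 z [-5.e-04  0.e+00 -1.e+00] F [ 1.33  0.02 -0.66] M [ 0.04 -0.02  0.02] gap 0.0229 j [-0.05  0.12  1.87 -0.    1.16  1.51]
```

Call:
jog_arm(
  increments=[
    [0, 0, 0.005, 0],
    [0, 0, 0.01, 0],
    [0, 0, 0.015, 0],
    [0, 0, 0.02, 0],
    [0, 0, 0.024, 0],
    [0, 0, 0.024, 0],
    [0, 0, 0.024, 0],
  ],
)

```text
t: 11.45
tool_pos: [0.5795, -0.0017, 0.1772]
eef_rot: [0.712, -0.702, -0.0, 0.0]
wrist_force: [0.7, -0.6, -2.3]
finger_gap: 0.0227
```

```bash
python3 -c "
from h import *
rel()"
```

```text
t 11.45 pos [ 0.5795 -0.0017  0.1772] ang -89.15 z [-1.e-04 -0.e+00 -1.e+00] F [ 0.72 -0.55 -2.3 ] M [-0.06 -0.31 -0.03] gap 0.0227 j [-0.05  0.14  1.89 -0.    1.11  1.51]
```

Call:
jog_arm(
  increments=[
    [0.005, 0.0002, 0, 0],
    [0.015, 0.0005, 0, 0],
    [0.025, 0.0008, 0, 0],
    [0.035, 0.0011, 0, 0],
    [0.045, 0.0014, 0, 0],
    [0.055, 0.0018, 0, 0],
    [0.065, 0.0021, 0, 0],
    [0.075, 0.0024, 0, 0],
    [0.085, 0.0027, 0, 0],
    [0.09, 0.0029, 0, 0],
    [0.09, 0.0029, 0, 0],
    [0.09, 0.0029, 0, 0],
  ],
)

```text
t: 12.95
tool_pos: [0.578, -0.0919, 0.1774]
eef_rot: [0.712, -0.702, 0.0, 0.0]
wrist_force: [0.8, 0.0, -1.1]
finger_gap: 0.023
```

Run:
```python
from h import *
import cv2
rel()
a=ctrl.snapshot('scene')[:,:,::-1];rel()
cv2.imwrite('pics/c6.png',cv2.resize(a[170:280,80:250],(800,518),interpolation=cv2.INTER_CUBIC))
```

```text
t 12.95 pos [ 0.578  -0.0919  0.1774] ang -89.14 z [ 1.e-04 -4.e-04 -1.e+00] F [ 0.82  0.02 -1.06] M [-0.1  -0.2   0.01] gap 0.023 j [-0.2   0.15  1.88 -0.    1.11  1.36]
t 13.0 pos [ 0.578  -0.0918  0.1774] ang -89.12 z [ 1.e-04 -4.e-04 -1.e+00] F [ 0.95 -1.23 -0.9 ] M [-0.18 -0.22  0.01] gap 0.0229 j [-0.2   0.15  1.88 -0.    1.11  1.36]
```

View pics/c6.png

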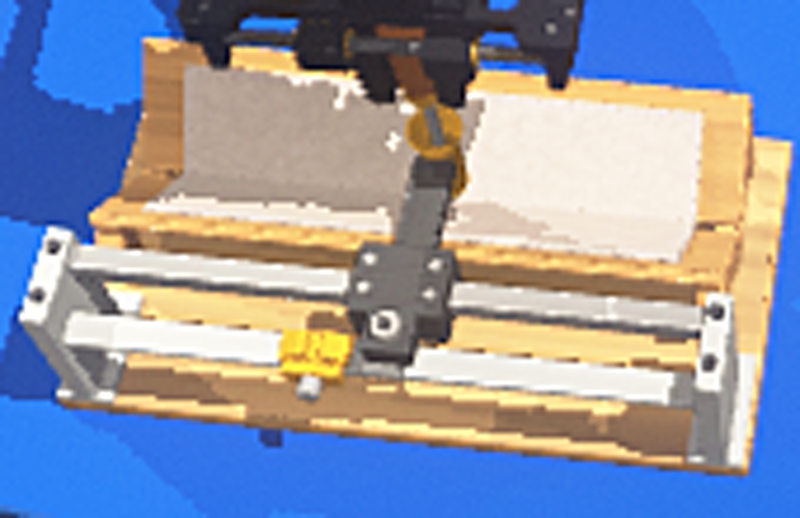

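Run:
```python
from h import *
P=lambda x,y,z:plane('scene',[80+x/4.706,170+y/4.706],z)
l,r=P(46,270,.118),P(713,337,.118);d=r-l;print(l,r,np.linalg.norm(d),'yaw',-np.arctan2(d[0],d[1]))
print('plunger',P(385,322,.134),'clip',[P(316,352,z) for z in(.1,.11,.12)],'mouth',P(435,132,.122))
```

```text
[ 0.67509105 -0.27229385  0.118     ] [0.68144546 0.0710057  0.118     ] 0.34335835510099466 yaw -0.01850768944131577
plunger [ 0.69528086 -0.09077609  0.134     ] clip [array([ 0.69996561, -0.13110343,  0.1       ]), array([ 0.70420931, -0.12830384,  0.11      ]), array([ 0.70845301, -0.12550424,  0.12      ])] mouth [ 0.57910835 -0.08816643  0.122     ]
```

Call:
jog_arm(
  increments=[
    [0.006, 0.0002, 0, 0],
    [0.012, 0.0004, 0, 0],
    [0.018, 0.0006, 0, 0],
    [0.018, 0.0006, 0, 0],
    [0.018, 0.0006, 0, 0],
  ],
)

```text
t: 13.62
tool_pos: [0.5776, -0.1101, 0.1773]
eef_rot: [0.712, -0.702, 0.0, 0.0]
wrist_force: [0.4, -0.4, -1.0]
finger_gap: 0.023
```

Call:
jog_arm(
  increments=[
    [0.002, 0.0001, 0, 0],
    [0.004, 0.0001, 0, 0],
    [0.004, 0.0001, 0, 0],
  ],
)

```text
t: 14.0
tool_pos: [0.5776, -0.1137, 0.1773]
eef_rot: [0.712, -0.702, -0.0, -0.0]
wrist_force: [1.1, 0.1, -0.6]
finger_gap: 0.0229
```

Call:
jog_arm(
  increments=[
    [0.002, 0.0001, 0, 0],
    [0.004, 0.0001, 0, 0],
    [0.004, 0.0001, 0, 0],
  ],
)

```text
t: 14.38
tool_pos: [0.5775, -0.1179, 0.1773]
eef_rot: [0.712, -0.702, 0.0, 0.0]
wrist_force: [0.5, 0.8, -0.7]
finger_gap: 0.0227
```

```bash
python3 -c "
from h import *
rel()"
```

```text
t 14.375 pos [ 0.5775 -0.1179  0.1773] ang -89.15 z [-1.e-04 -1.e-04 -1.e+00] F [ 0.52  0.78 -0.65] M [ 0.1  -0.22  0.01] gap 0.0227 j [-0.24  0.16  1.87 -0.    1.11  1.31]
```

Call:
jog_arm(
  increments=[
    [0.001, 0, 0, 0],
    [0.002, 0, 0, 0],
    [0.003, 0.0001, 0, 0],
  ],
)

```text
t: 14.75
tool_pos: [0.5775, -0.1203, 0.1773]
eef_rot: [0.712, -0.702, -0.0, -0.0]
wrist_force: [1.3, 2.8, -0.1]
finger_gap: 0.0233
```

Call:
jog_arm(
  increments=[
    [0.001, 0, 0, 0],
    [0.002, 0, 0, 0],
    [0.003, 0.0001, 0, 0],
  ],
)

```text
t: 15.12
tool_pos: [0.5774, -0.1236, 0.1773]
eef_rot: [0.712, -0.702, -0.0, -0.0]
wrist_force: [0.6, 3.7, 0.1]
finger_gap: 0.0228
```

```bash
python3 -c "
from h import *
rel()"
```

```text
t 15.125 pos [ 0.5774 -0.1236  0.1773] ang -89.14 z [-1.e-04  4.e-04 -1.e+00] F [0.63 3.65 0.05] M [ 0.83 -0.21 -0.01] gap 0.0228 j [-0.25  0.16  1.87  0.    1.11  1.3 ]
```

Call:
jog_arm(
  increments=[
    [0.001, 0, 0, 0],
    [0.002, 0, 0, 0],
    [0.003, 0.0001, 0, 0],
  ],
)

```text
t: 15.5
tool_pos: [0.5774, -0.1269, 0.1773]
eef_rot: [0.712, -0.702, 0.0, 0.0]
wrist_force: [1.3, 3.4, -1.3]
finger_gap: 0.0227
```

Call:
jog_arm(
  increments=[
    [0.001, 0, 0, 0],
    [0.002, 0, 0, 0],
  ],
)

```text
t: 15.75
tool_pos: [0.5774, -0.1293, 0.1773]
eef_rot: [0.712, -0.702, 0.0, 0.0]
wrist_force: [0.4, 1.6, -0.6]
finger_gap: 0.023
```

Call:
jog_arm(
  increments=[
    [0.001, 0, 0, 0],
    [0.002, 0.0001, 0, 0],
  ],
)

```text
t: 16.0
tool_pos: [0.5774, -0.1314, 0.1773]
eef_rot: [0.712, -0.702, 0.0, 0.0]
wrist_force: [1.3, -1.5, -0.4]
finger_gap: 0.0228
```

```bash
python3 -c "
from h import *
rel()"
```

```text
t 16.0 pos [ 0.5774 -0.1314  0.1773] ang -89.12 z [ 0.     -0.0012 -1.    ] F [ 1.28 -1.47 -0.4 ] M [-0.26 -0.21 -0.01] gap 0.0228 j [-0.27  0.16  1.86 -0.    1.12  1.29]
```

Call:
jog_arm(
  increments=[
    [0.001, 0, 0, 0],
    [0.001, 0, 0, 0],
  ],
)

```text
t: 16.25
tool_pos: [0.5774, -0.1328, 0.1774]
eef_rot: [0.712, -0.702, 0.001, 0.001]
wrist_force: [1.1, -3.3, -1.1]
finger_gap: 0.023
```

```bash
python3 -c "
from h import *
rel()"
```

```text
t 16.25 pos [ 0.5774 -0.1328  0.1774] ang -89.13 z [ 2.e-04 -2.e-03 -1.e+00] F [ 1.1  -3.28 -1.06] M [-0.78 -0.18  0.03] gap 0.023 j [-0.27  0.16  1.86 -0.    1.11  1.29]
```

Call:
jog_arm(
  increments=[
    [0.001, 0, 0, 0],
    [0.001, 0, 0, 0],
  ],
)

```text
t: 16.5
tool_pos: [0.5775, -0.1331, 0.1774]
eef_rot: [0.712, -0.702, 0.0, 0.0]
wrist_force: [0.8, -3.3, -1.2]
finger_gap: 0.0226
```

```bash
python3 -c "
from h import *
rel()"
```

```text
t 16.5 pos [ 0.5775 -0.1331  0.1774] ang -89.14 z [ 3.e-04 -5.e-04 -1.e+00] F [ 0.84 -3.32 -1.16] M [-0.68 -0.2  -0.  ] gap 0.0226 j [-0.27  0.16  1.86 -0.    1.12  1.29]
```

Call:
jog_arm(
  increments=[
    [0.001, 0, 0, 0],
    [0.001, 0, 0, 0],
  ],
)

```text
t: 16.75
tool_pos: [0.5775, -0.1336, 0.1774]
eef_rot: [0.712, -0.702, -0.0, -0.0]
wrist_force: [1.4, -1.8, -0.9]
finger_gap: 0.023
```

Call:
jog_arm(
  increments=[
    [0.001, 0, 0, 0],
    [0.001, 0, 0, 0],
  ],
)

```text
t: 17.0
tool_pos: [0.5773, -0.1343, 0.1772]
eef_rot: [0.712, -0.702, -0.0, -0.0]
wrist_force: [0.4, -0.4, -0.6]
finger_gap: 0.0226
```

```bash
python3 -c "
from h import *
rel()"
```

```text
t 17.0 pos [ 0.5773 -0.1343  0.1772] ang -89.14 z [-3.e-04  8.e-04 -1.e+00] F [ 0.43 -0.36 -0.57] M [ 0.01 -0.17 -0.01] gap 0.0226 j [-0.27  0.17  1.86  0.    1.12  1.28]
```

Call:
jog_arm(
  increments=[
    [0.001, 0, 0, 0],
    [0.001, 0, 0, 0],
    [0.001, 0, 0, 0],
  ],
)

```text
t: 17.38
tool_pos: [0.5773, -0.1355, 0.1772]
eef_rot: [0.712, -0.702, -0.0, -0.0]
wrist_force: [0.8, -0.1, -0.4]
finger_gap: 0.0229
```

Run:
```python
from h import *
import cv2
rel()
a=ctrl.snapshot('scene')[:,:,::-1];rel()
cv2.imwrite('pics/c7.png',cv2.resize(a[170:280,80:250],(800,518),interpolation=cv2.INTER_CUBIC))
```

```text
t 17.375 pos [ 0.5773 -0.1355  0.1772] ang -89.14 z [-3.e-04  4.e-04 -1.e+00] F [ 0.82 -0.05 -0.37] M [ 0.19 -0.15  0.  ] gap 0.0229 j [-0.27  0.17  1.86  0.    1.12  1.28]
t 17.425 pos [ 0.5773 -0.1355  0.1772] ang -89.14 z [-3.e-04  4.e-04 -1.e+00] F [ 1.57  1.13 -0.83] M [ 0.25 -0.13  0.04] gap 0.0228 j [-0.27  0.17  1.86  0.    1.12  1.28]
```

View pics/c7.png

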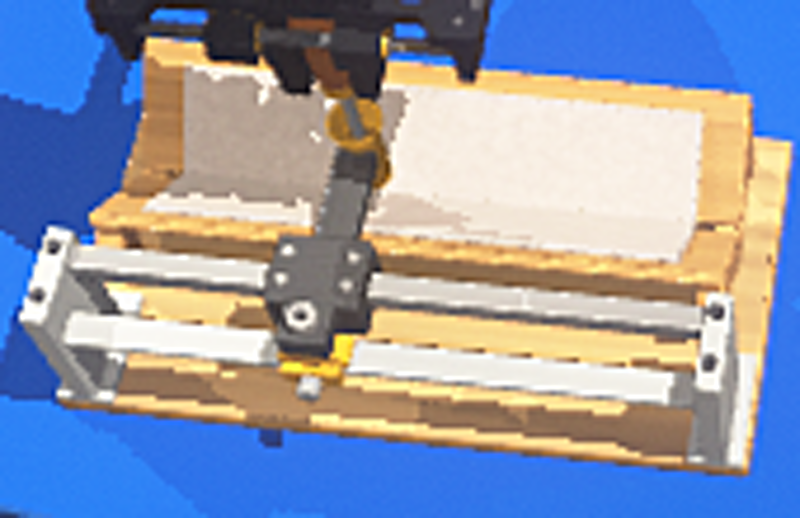

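The plunger is centred over the clip, and the force ran as a click should: 3.7 N resisting, then -3.3 N drawing in, then about 0. I'll back off half a millimetre to the middle of the play and settle.

Call:
jog_arm(
  increments=[
    [-0.0005, 0, 0, 0],
    [-0.0005, 0, 0, 0],
    [-0.0005, 0, 0, 0],
    [-0.0005, 0, 0, 0],
    [-0.0005, 0, 0, 0],
    [-0.0005, 0, 0, 0],
  ],
)

```text
t: 18.18
tool_pos: [0.5774, -0.1353, 0.1773]
eef_rot: [0.712, -0.702, -0.0, 0.0]
wrist_force: [0.8, 1.0, -1.4]
finger_gap: 0.0227
```

Run:
```python
from h import *
import cv2
a=ctrl.snapshot('scene')[:,:,::-1];rel()
cv2.imwrite('pics/fin.png',cv2.resize(a[110:310,80:400],(800,500),interpolation=cv2.INTER_CUBIC))
```

```text
t 18.225 pos [ 0.5774 -0.1352  0.1773] ang -89.14 z [-0.e+00 -1.e-04 -1.e+00] F [ 0.5   0.51 -0.43] M [-0.01 -0.09  0.03] gap 0.023 j [-0.27  0.17  1.86 -0.    1.12  1.28]
```

View pics/fin.png

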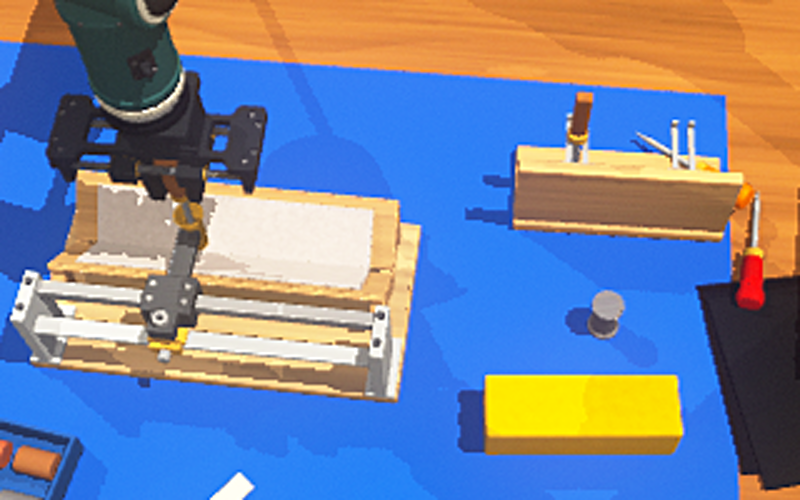

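The knife, spool and weight are in place, the awl is upright in the guide, the ball is in the notch and the moments are near zero. Handing in.

```bash
python3 -c "
from rig import ctrl
print(ctrl.close_job());s=ctrl.state();print(s['t'],s['tool_pos'],s['wrist_force'],s['finger_gap'])"
```

```text
the job is handed in; nothing more can be done
None
the job is handed in; nothing more can be done
```

The awl is in the brass guide with the ball in the clip's notch, still gripped upright, and I handed the job in at about 18 s. No verdict was reported.

- **Grasp:** I gripped the brown round-headed awl on its barrel and lifted it straight off the hook. The first grip read 26.6 mm, wider than the barrel, so I let go and gripped again 6 mm lower, which read 22.8 mm.
- **Insertion:** The awl went into the guide with its point about 49 mm below the mouth. I worked that depth out from the arm pose and did not measure it. It puts the point roughly 30 mm above the paper.
- **Slide and click:** I slid the guide about 134 mm along the rail. The force along the rail showed the clip: 3.7 N resisting on the ramp, then 3.3 N drawing the carriage in, then about zero.

**Last checks:** In the final picture the ball plunger is centred over the clip, and the knife, spool and weight look unmoved. The gripper read 22.7–23.0 mm, and the force along the rail was 0.5–1 N.

**What was off:** The orange and red look-alikes, which stood at the start, were lying down when I first looked again. The gripper path stayed well clear of where they stood, so I believe they toppled on their own, but I can't prove it. I did not go near them afterwards.

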